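Fit the right socket on the red-marked nut

TASK

Find which of the three sockets on the tool mat fits the hex nut on the red-painted end of the fixture plate - the smallest one that goes all the way down over the nut to its washer - and seat it there, upright. Stand any socket that turns out wrong upright on the mat or the worktop again, let go of it, and leave the bottle, lens cap and tape roll where they are. Finish while still gripping the right socket, fully seated on the nut, ready to turn: do not let go of it.

Things in the scene. Friction and masses are not known exactly. Their poses are not given: they have to be found in the camera images.
- socket_small_centre (a point): Slimmest steel hex socket, mouth down, black grip on top, 62 mm tall. Point: on its axis (z up), 31 mm above the mouth. Mouth to 30 mm: round, 29.3 mm across. 32 to 60 mm up: grip block 34 (x) by 24 mm (y); pinch across y. Hex hole 18 mm deep, flats facing +-y (and every 60 deg), 1.1 mm play a side on its nut, enters up to 8 deg turned. 0.12 kg.
- socket_medium_centre (a point): Middle-width steel hex socket, mouth down, black grip on top, 62 mm tall. Point: on its axis (z up), 31 mm above the mouth. Mouth to 30 mm: round, 34.5 mm across. 32 to 60 mm up: grip block 34 (x) by 24 mm (y); pinch across y. Hex hole 18 mm deep, flats facing +-y (and every 60 deg), 1.1 mm play a side on its nut, enters up to 8 deg turned. 0.12 kg.
- socket_large_centre (a point): Widest steel hex socket, mouth down, black grip on top, 62 mm tall. Point: on its axis (z up), 31 mm above the mouth. Mouth to 30 mm: round, 39.7 mm across. 32 to 60 mm up: grip block 34 (x) by 24 mm (y); pinch across y. Hex hole 18 mm deep, flats facing +-y (and every 60 deg), 1.1 mm play a side on its nut, enters up to 8 deg turned. 0.12 kg.
- nut_1: Fixed, non-turning hex nut, one of three of different sizes; any can be at the red end. Its size is not told: judge by eye or try sockets. Origin on its axis on the plate top, 12 mm above the worktop. Washer 42 mm across to 2 mm up, hex to 14 mm (tapered top edge), 10 mm stud to 19 mm. Flats face its +-y (and every 60 deg).
- nut_2: Fixed, non-turning hex nut, one of three of different sizes; any can be at the red end. Its size is not told: judge by eye or try sockets. Origin on its axis on the plate top, 12 mm above the worktop. Washer 42 mm across to 2 mm up, hex to 14 mm (tapered top edge), 10 mm stud to 19 mm. Flats face its +-y (and every 60 deg).
- nut_3: Fixed, non-turning hex nut, one of three of different sizes; any can be at the red end. Its size is not told: judge by eye or try sockets. Origin on its axis on the plate top, 12 mm above the worktop. Washer 42 mm across to 2 mm up, hex to 14 mm (tapered top edge), 10 mm stud to 19 mm. Flats face its +-y (and every 60 deg).
- red_end (a point): Point on the axis of the stud at the red-painted end of the fixture plate, on the plate's top. The plate is pale aluminium, red at this end, 250 x 80 x 12 mm, fixed; its x axis runs along it from the red end to the other end, with nuts at 0, 75 and 150 mm from this point.
- tool_mat: Blue-grey rubber mat, 240 x 90 x 3 mm, fixed, on which the sockets stand in a row along its x axis, 75 mm apart, in any order. Origin at the centre of its underside.
- dropper_bottle_centre (a point): Bystander, not part of the job: brown bottle with white cap, 32 mm across, 70 mm tall; this point is at its centre.
- lens_cap_centre (a point): Bystander, not part of the job: black round cap, 34 mm across, 10 mm high; this point is at its centre.
- tape_roll_centre (a point): Bystander, not part of the job: roll of black tape lying flat, 58 mm across, 19 mm high; this point is at its centre.
Things that resemble listed ones, but are neither listed nor needed, are in the scene too. What is shaped like the part that bears socket_small_centre but orange or purple is not meant.

How it is judged (in metres and radians):
At the end, for the whole second after the job is handed in: The smallest socket that goes over the red-end nut is down within 2.5 mm of its washer, within 3 mm of centre, upright (0.06 rad), still, gripped with at least 2 N; the two others stand upright (0.1 rad), still and released, on the mat or worktop (((horizontal distance between nut_1 and red_end below 0.02 m and z of socket_medium_centre in the frame of nut_1 below 0.0355 m and horizontal distance between socket_medium_centre and nut_1 below 0.003 m and angle between socket_medium_centre's own z axis and vertical below 0.06 rad and contact force between the fingers and socket_medium above 2 N and linear speed of each of socket_medium, socket_large, socket_small below 0.02 m/s and height (world z) of each of socket_large_centre, socket_small_centre below 0.038 m and angle between each of socket_large_centre, socket_small_centre's own z axis and vertical below 0.1 rad and contact force between the fingers and socket_large below 0.05 N and contact force between the fingers and socket_small below 0.05 N) or (horizontal distance between nut_2 and red_end below 0.02 m and z of socket_large_centre in the frame of nut_2 below 0.0355 m and horizontal distance between socket_large_centre and nut_2 below 0.003 m and angle between socket_large_centre's own z axis and vertical below 0.06 rad and contact force between the fingers and socket_large above 2 N and linear speed of each of socket_large, socket_medium, socket_small below 0.02 m/s and height (world z) of each of socket_medium_centre, socket_small_centre below 0.038 m and angle between each of socket_medium_centre, socket_small_centre's own z axis and vertical below 0.1 rad and contact force between the fingers and socket_medium below 0.05 N and contact force between the fingers and socket_small below 0.05 N) or (horizontal distance between nut_3 and red_end below 0.02 m and z of socket_small_centre in the frame of nut_3 below 0.0355 m and horizontal distance between socket_small_centre and nut_3 below 0.003 m and angle between socket_small_centre's own z axis and vertical below 0.06 rad and contact force between the fingers and socket_small above 2 N and linear speed of each of socket_small, socket_medium, socket_large below 0.02 m/s and height (world z) of each of socket_medium_centre, socket_large_centre below 0.038 m and angle between each of socket_medium_centre, socket_large_centre's own z axis and vertical below 0.1 rad and contact force between the fingers and socket_medium below 0.05 N and contact force between the fingers and socket_large below 0.05 N))); the arm keeps its last pose, push and grip.
It fails at once if the bottle is disturbed (moved more than 20 mm) (distance of dropper_bottle_centre from where it was at the start of the episode above 0.02 m).
It fails at once if the lens cap is disturbed (moved more than 20 mm) (distance of lens_cap_centre from where it was at the start of the episode above 0.02 m).
It fails at once if the tape roll is disturbed (moved more than 20 mm) (distance of tape_roll_centre from where it was at the start of the episode above 0.02 m).
It also fails if it takes over 72 s, if anything falls off the work surface, if the arm or the gripper's body presses on something with over 40 N, if the wrist force passes 120 N, or if a joint passes its speed limit or range.

ROBOT

A 6-joint arm with a two-finger parallel gripper is mounted at the origin on a cart in front of the work surface, level with it; the furniture and walls round the work are solid. World frame = base frame: x ahead of the robot, y to its left, z up, the work surface at z = 0. Lengths are in m, angles in degrees, forces in N, time in s.
With the tool pointing down it reaches from about 0.325 to 0.925 m from the base axis. Payload 3.1 kg.
Tool frame: the origin (TCP) lies at the very end of the fingers, on their centre line; the grasp point (between the pads) lies 19 mm behind it; z points along the fingers, x is the direction in which the jaws open and shut, and the axes are right-handed (so a half turn about z gives the same grasp; the last joint's range is limited). The gripper opens to 85 mm and grips with 20 to 120 N. Pads are 22 mm wide; open, the fingers measure 114 mm over their backs; the gripper's body (76 mm by 85 mm) begins 54 mm behind the grasp point. The pads swing forward as they close: fully open they stand 13 mm farther back than shut.
Start: joints at [67.999, 12.427, 92.441, -0, 75.132, -6.429], TCP at [0.168, 0.602, 0.231] pointing down, gripper open.
Joint ranges: [-157.48, 157.48], [-44.54, 120.13], [17.64, 146.25], [-64.5, 244.5], [7.68, 150.69], [-147.95, 147.95]. Speed limits (degrees/s): [159.86, 159.86, 180, 180, 180, 180].

INTERFACE

Orientations are given as a 3x3 rotation matrix whose columns are the frame's x, y, z axes.
In Python, from rig import robot gives the robot as it stands.
- The arm moves only by the shell command python3 -m creep 'ROWS'. ROWS is JSON, a list of rows, each an object with "claw": the closure, from 0 (fully open) to 1 (shut); "travel": the shift along the tool's x, y, z as a fraction of full scale, a list of three; "twist": the turn, a rotation vector about the tool's x, y, z as a fraction of full scale, a list of three. A call has 1 to 10 rows; each row shifts and turns the commanded pose from where the row before left it, along the tool's axes as they then stand; what a row does not reach is not made up. Full scale, the value 1, is 500 mm for a shift and 180 degrees for a turn. A row lasts 1/12 s, in which the tool goes at most 41.7 mm and 7.16 degrees, less where a joint would pass 70% of its speed; a pose out of reach is approached as far as the arm can. A call with a number of a shift or a turn outside -1 to 1 is refused whole. A call with a gripper value outside its range is refused whole. The fingers move at their own pace and stop on an object; the grip force is fixed at half the most. Time passes only in rows, so rows that do not move let the fingers close. It gives the time, the measured TCP pose, the force and the opening at its end, in the units of the state.
- robot.read_state(): the state, without advancing time (a new reading comes with each control period).
- robot.capture(name): name is "scene" or "top"; returns the picture (400x640x3 uint8, red, green, blue); there is no depth.
- robot.camera_info(name): a dict with "fx", "fy", "cx", "cy" (pixels), "rvec" (rotation vector, rad) and "tvec" (3), from world to camera coordinates, as OpenCV has them. Camera axes: x right, y down, z forward; pixel columns grow to the right and rows downward; lengths in m; the calibration is good to about 2 mm. A picture is of the moment at which its call begins. camera_info takes no time and is no camera call.
- robot.job_done(): hands the job in, once; it reports no verdict.
Trained networks look in the newest picture that a camera, given by its name, has taken for a name from the list of things; names that differ only in an ending like _2 or _b are one class to them, and where a whole thing is asked for, a point or a joint stands for the part that bears it (a point fixed in the world has none). Each returns a list of dicts, best first, with "conf" (0 to 1); they miss things now and then, are a little off and sometimes report something else, mostly with a low value. They report only what shows in the picture. A call takes as long as a camera call. They do not tell look-alikes from the thing itself.
- robot.cut_out(camera, label): "region" (400x640 bool, what is visible of it) and "box" ([centre column, centre row, width, height] in pixels, round what is visible of it).
- robot.place_of(camera, label): "at" ([column, row] in pixels: a listed point, or the origin of a listed thing).
The state is a dict: "t": time; "joints": joint angles; "dq": joint speeds; "joint_efforts": joint torques, N m; "ee_pos": TCP position; "tcp_rot": TCP orientation; "contact_force": force on the tool from outside, world axes, zero at the start; "moment": the same for the moment, N m; "width": finger opening in m.
Only numpy, scipy, OpenCV 4.12 (cv2) and the standard library are available. Lean on these libraries where they do the work, as an engineer would, in place of code of your own. Each camera call takes 0.05 s, during which the arm holds its last target.

## Working session

There is one attempt and no reset: what is moved stays moved. The work goes in short steps, Python scripts to look and compute and a shell command to move; the robot and the scene stay as the last step left them, time stands still between calls to the robot, and variables do not carry over. Pictures are saved under pics/ and viewed, and the job is handed in when it is done.

```bash
ls; mkdir -p pics; python3 - <<'E'
from rig import robot
import cv2
s=robot.read_state();print({k:s[k] for k in('t','ee_pos','tcp_rot','width')})
for c in('scene','top'):
    im=robot.capture(c);cv2.imwrite(f'pics/{c}0.png',im[:,:,::-1]);i=robot.camera_info(c);print(c,i)
    for l in('socket_small_centre','socket_medium_centre','socket_large_centre','nut_1','red_end','tool_mat','dropper_bottle_centre','lens_cap_centre','tape_roll_centre'):
        print(l,[(([round(float(v)) for v in d['at']]),round(d['conf'],2)) for d in robot.place_of(c,l)][:5])
E
```

```text
pics
{'t': 0.0, 'ee_pos': array([0.16745944, 0.60131522, 0.22995662]), 'tcp_rot': array([[ 2.68439425e-01,  9.63296125e-01, -9.22136635e-04],
       [ 9.63293688e-01, -2.68440840e-01, -2.18782607e-03],
       [-2.35506351e-03, -3.00989626e-04, -9.99997182e-01]]), 'width': 0.08543351567461212}
scene {'fx': 428.5476745203928, 'fy': 428.5476745203928, 'cx': 317.3773584431025, 'cy': 196.29070499219907, 'rvec': array([ 2.31183739, -0.55454218,  0.20419875]), 'tvec': array([-0.44571158,  0.32400314,  0.629554  ])}
socket_small_centre [([347, 232], 0.83), ([247, 209], 0.74), ([299, 246], 0.73), ([210, 176], 0.55)]
socket_medium_centre []
socket_large_centre [([286, 200], 0.94)]
nut_1 [([366, 271], 0.82), ([331, 290], 0.77), ([402, 256], 0.71)]
red_end [([325, 287], 0.96)]
tool_mat []
dropper_bottle_centre [([400, 185], 0.87)]
lens_cap_centre [([256, 277], 0.61), ([331, 289], 0.59)]
tape_roll_centre [([254, 165], 0.78)]
top {'fx': 455.2742995079887, 'fy': 455.2742995079887, 'cx': 329.63540165994146, 'cy': 198.10872323598588, 'rvec': array([ 2.0971012 , -2.16123192,  0.16817537]), 'tvec': array([0.14933405, 0.57788108, 0.86019661])}
socket_small_centre [([231, 292], 0.87), ([365, 246], 0.82), ([362, 194], 0.69), ([300, 274], 0.51)]
socket_medium_centre [([296, 197], 0.54)]
socket_large_centre [([299, 236], 0.82)]
nut_1 [([409, 234], 0.75), ([403, 199], 0.57)]
red_end [([407, 233], 0.75)]
tool_mat [([299, 235], 0.6)]
dropper_bottle_centre [([339, 119], 0.66)]
lens_cap_centre [([407, 196], 0.68), ([368, 288], 0.58)]
tape_roll_centre [([226, 238], 0.58)]
```

```bash
python3 - <<'E'
import cv2
for c in('scene','top'):
    im=cv2.imread(f'pics/{c}0.png');cv2.imwrite(f'pics/{c}0z.png',cv2.resize(im[90:340,180:460],None,fx=2.4,fy=2.4,interpolation=cv2.INTER_CUBIC))
E
```

```text
(no output)
```

View pics/scene0.png

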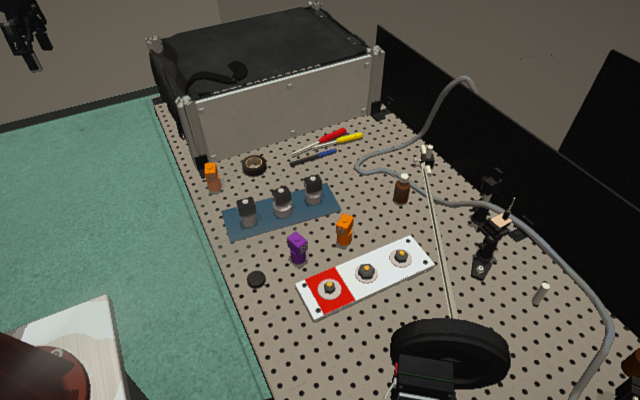

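View pics/top0.png

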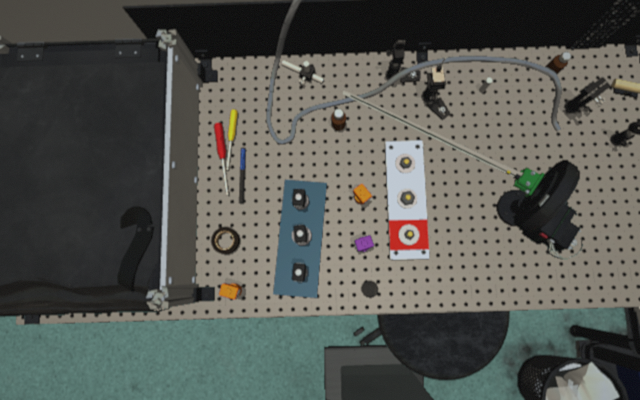

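View pics/scene0z.png

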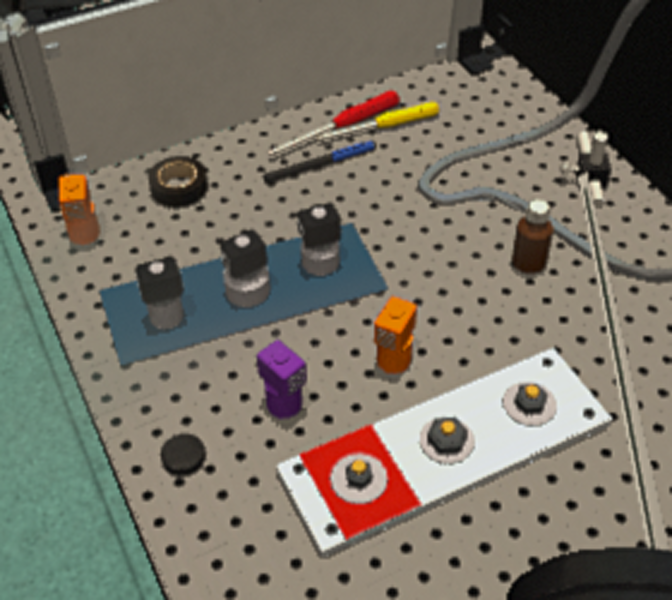

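View pics/top0z.png

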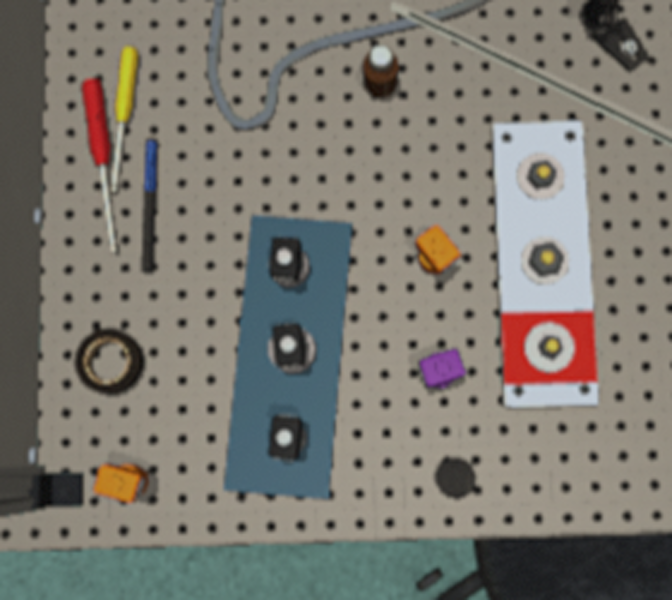

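```bash
cat > h.py <<'E'
import numpy as np,cv2
from rig import robot
def P(c):
    i=robot.camera_info(c);K=np.array([[i['fx'],0,i['cx']],[0,i['fy'],i['cy']],[0,0,1]]);R=cv2.Rodrigues(np.array(i['rvec']))[0]
    return K,R,np.array(i['tvec'])
def proj(c,p):
    K,R,t=P(c);q=K@(R@np.array(p)+t);return q[:2]/q[2]
def back(c,uv,z):
    K,R,t=P(c);d=R.T@np.linalg.solve(K,[uv[0],uv[1],1]);o=-R.T@t
    return o+d*(z-o[2])/d[2]
def tri(us,ut):
    M=[np.array(P(c)[0]@np.c_[P(c)[1],P(c)[2]]) for c in('scene','top')]
    X=cv2.triangulatePoints(M[0],M[1],np.array(us,float).reshape(2,1),np.array(ut,float).reshape(2,1))[:,0]
    return X[:3]/X[3]
def blob(im,uv,r,f):
    x,y=int(round(uv[0])),int(round(uv[1]));p=im[y-r:y+r+1,x-r:x+r+1].astype(float)
    w=f(p);yy,xx=np.mgrid[y-r:y+r+1,x-r:x+r+1];return np.array([(w*xx).sum(),(w*yy).sum()])/w.sum(),w.sum()
yel=lambda p:np.clip(np.minimum(p[...,0],p[...,1])-p[...,2]-40,0,None)
wht=lambda p:np.clip(p.min(2)-110,0,None)
E
python3 - <<'E'
from h import *
S=cv2.imread('pics/scene0.png')[:,:,::-1];T=cv2.imread('pics/top0.png')[:,:,::-1]
for n,a,b,f in [('red',(329,286.5),(409.5,234),yel),('mid',(366,267),(407.5,197.5),yel),('far',(401.5,253),(406,162),yel),('small',(245,201),(298.5,272),wht),('large',(281,190),(299.5,233.5),wht),('med',(312.5,178.5),(298.5,197.5),wht)]:
    u,wu=blob(S,a,5,f);v,wv=blob(T,b,5,f);z=.031 if f is yel else .065
    print(n,u.round(1),v.round(1),int(wu),int(wv),'tri',tri(u,v).round(4),back('scene',u,z).round(4),back('top',v,z).round(4))
# plate corners etc
for n,c,z in[('plate TL',(386,142),.012),('TR',(422.5,141),.012),('BR',(429,258),.012),('BL',(391,259.5),.012),('mat TL',(285,180.5),.003),('mat TR',(326,183),.003),('mat BR',(317,297),.003),('mat BL',(274,294),.003)]:
    print(n,back('top',c,z).round(4))
Z=lambda im,c,r,f:cv2.resize(im[c[1]-r:c[1]+r,c[0]-r:c[0]+r,::-1],None,fx=f,fy=f,interpolation=cv2.INTER_CUBIC)
a=np.hstack([Z(T,(298,273),16,12),Z(T,(409,234),16,12)]);b=np.hstack([Z(S,(246,210),16,12),Z(S,(329,288),16,12)])
cv2.imwrite('pics/z1.png',np.vstack([a,b])[:,:800])
E
```

```text
red [329.1 283.8] [409.7 233.5] 1540 886 tri [ 0.5083 -0.0269  0.0301] [ 0.5081 -0.0274  0.031 ] [ 0.5081 -0.0267  0.031 ]
mid [366.3 267.4] [407.8 196.8] 1431 821 tri [ 0.5832 -0.0272  0.0303] [ 0.583  -0.0276  0.031 ] [ 0.583 -0.027  0.031]
far [401.4 252.3] [406.1 161. ] 1322 753 tri [ 0.6581 -0.028   0.0302] [ 0.6577 -0.0285  0.031 ] [ 0.6578 -0.0279  0.031 ]
small [244.6 200.4] [298.  271.8] 1219 1905 tri [0.4386 0.1963 0.0664] [0.4391 0.1976 0.065 ] [0.4384 0.1965 0.065 ]
large [280.2 189.5] [299.5 233. ] 1062 1809 tri [0.5127 0.1921 0.0664] [0.5131 0.1934 0.065 ] [0.5128 0.1922 0.065 ]
med [312.  177.1] [298.  196.5] 1174 1675 tri [0.5842 0.1935 0.068 ] [0.5857 0.1964 0.065 ] [0.5845 0.1938 0.065 ]
plate TL [0.7054 0.0091 0.012 ]
TR [ 0.7051 -0.0683  0.012 ]
BR [ 0.4589 -0.066   0.012 ]
BL [0.4581 0.0112 0.012 ]
mat TL [0.6307 0.2256 0.003 ]
mat TR [0.6226 0.139  0.003 ]
mat BR [0.3875 0.1637 0.003 ]
mat BL [0.396 0.251 0.003]
```

View pics/z1.png

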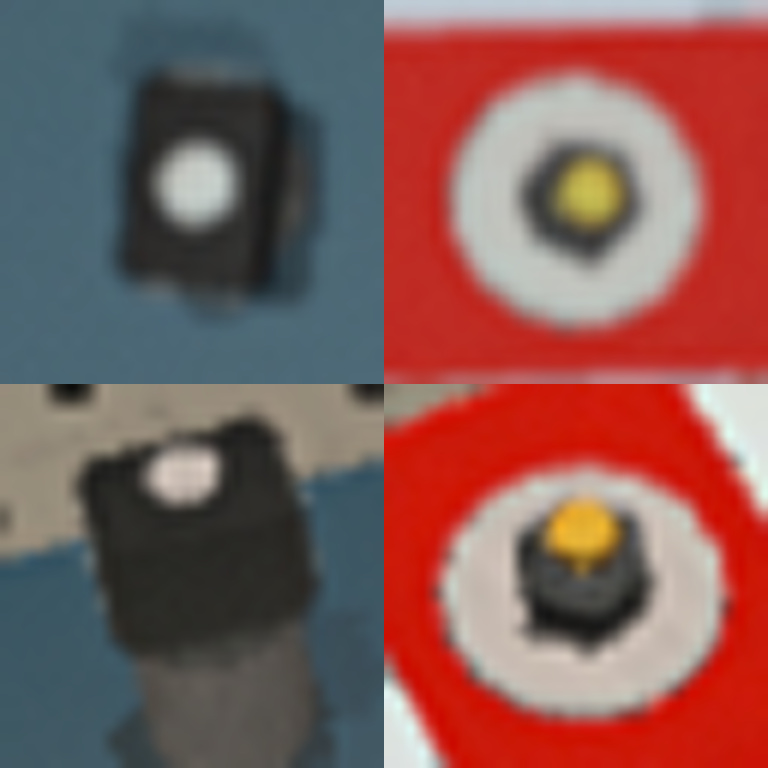

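```bash
cat > fit.py <<'E'
from h import *
from scipy.optimize import differential_evolution
def sil(c,poly,z0,z1,off,r,up=4):
    pts=np.array([proj(c,[p[0],p[1],z]) for z in(z0,z1) for p in poly])
    pts=(pts-np.array(off)+r+.5)*up
    m=np.zeros(((2*r+1)*up,)*2,np.uint8);h=cv2.convexHull(pts.astype(np.float32))
    cv2.fillConvexPoly(m,np.round(h*16).astype(np.int32),255,shift=4)
    return cv2.resize(m,(2*r+1,)*2,interpolation=cv2.INTER_AREA)/255.
def polyhex(x,y,af,th):
    R=af/np.sqrt(3);a=th+np.radians(60*np.arange(6));return np.c_[x+R*np.cos(a),y+R*np.sin(a)]
def polyrect(x,y,th,a=.034,b=.024):
    q=np.array([[1,1],[-1,1],[-1,-1],[1,-1]])*[a/2,b/2];c,s=np.cos(th),np.sin(th);return q@np.array([[c,s],[-s,c]])+[x,y]
def crop(im,off,r):return im[off[1]-r:off[1]+r+1,off[0]-r:off[0]+r+1].astype(float)
E
python3 - <<'E'
from fit import *
S=cv2.imread('pics/scene0.png')[:,:,::-1];T=cv2.imread('pics/top0.png')[:,:,::-1]
# nuts
for n,us,ut,X in[('red',(329,287),(409,234),(.5083,-.027)),('mid',(366,270),(408,197),(.583,-.0273)),('far',(401,255),(406,162),(.658,-.028))]:
    r=10;D={}
    for c,im,o in(('scene',S,us),('top',T,ut)):
        p=crop(im,o,r);mx=p.max(2);D[c]=np.maximum(np.clip((150-mx)/60,0,1),np.clip((p[...,1]-p[...,2]-30)/40,0,1))
        if c=='scene' and n=='red': print(np.round(D[c]*9).astype(int)[4:18,3:18])
        # red plate: not nut
        D[c]*=(p[...,0]-p[...,1]<60)|(p[...,1]-p[...,2]>40)
    for cs in(['scene'],['top'],['scene','top']):
        def f(q):
            e=0
            for c in cs:
                s=sil(c,polyhex(X[0]+q[0],X[1]+q[1],q[2],q[3]),.014,.026,us if c=='scene' else ut,r)
                st=sil(c,polyhex(X[0]+q[0],X[1]+q[1],.0095,0),.026,.031,us if c=='scene' else ut,r)
                e+=((np.maximum(s,st)-D[c])**2).sum()
            return e
        g=differential_evolution(f,[(-.004,.004)]*2+[(.008,.03),(-.52,.52)],seed=1,maxiter=40,popsize=10)
        print(n,cs,g.x[:3].round(4),np.degrees(g.x[3]).round(1),round(g.fun,2))
for n,us,ut,X in[('small',(246,206),(298,272),(.4386,.1965))]:
    r=16
    p=crop(T,ut,r);D=np.clip((85-p.max(2))/25,0,1);D=np.maximum(D,np.clip((p.min(2)-110)/40,0,1))
    p2=crop(S,us,r);D2=np.clip((75-p2.max(2))/20,0,1);D2=np.maximum(D2,np.clip((p2.min(2)-170)/30,0,1)*0)
    cv2.imwrite('pics/D.png',cv2.resize(np.hstack([D,D2])*255,None,fx=10,fy=10,interpolation=0))
    for w in((1,0),(0,1),(1,1)):
        def f(q):
            P_=polyrect(X[0]+q[0],X[1]+q[1],q[2]);e=0
            if w[0]:e+=((sil('top',P_,.035,.063,ut,r)-D)**2).sum()
            if w[1]:e+=((sil('scene',P_,.035,.063,us,r)-D2)**2).sum()
            return e
        g=differential_evolution(f,[(-.006,.006)]*2+[(-.6,.6)],seed=1,maxiter=40,popsize=10)
        print(n,w,(g.x[:2]+X).round(4),np.degrees(g.x[2]).round(1),round(g.fun,2))
E
```

```text
[[0 0 0 0 0 0 0 2 1 0 0 0 0 0 0]
 [0 0 0 0 0 4 9 9 9 7 0 0 0 0 0]
 [0 0 0 1 4 9 9 9 9 9 4 9 0 0 0]
 [0 0 5 9 3 9 9 9 9 9 7 9 1 0 0]
 [0 0 9 9 4 9 9 9 9 9 7 9 3 0 0]
 [0 0 9 9 9 9 6 9 9 8 9 9 7 0 0]
 [0 0 9 9 9 9 9 5 9 9 9 9 9 0 0]
 [0 0 7 9 9 9 9 9 9 9 9 9 9 2 0]
 [0 0 6 9 9 9 9 9 9 9 9 9 9 0 0]
 [0 0 0 9 9 9 9 9 9 9 9 9 9 0 0]
 [0 0 0 9 9 9 9 9 9 9 9 9 2 0 0]
 [0 0 1 9 9 9 9 9 9 9 9 0 0 0 0]
 [0 0 0 1 1 2 6 9 9 5 0 0 0 0 0]
 [0 0 0 0 0 0 0 0 0 0 0 0 0 0 0]]Traceback (most recent call last):
  File "<stdin>", line 19, in <module>
    return fun(*args, **kwargs)
    ret = solver.solve()
    next(self)
    ~~~~^^^^^^
    energy = self.func(parameters)
    return self.f(x, *self.args)
           ~~~~~~^^^^^^^^^^^^^^^
  File "<stdin>", line 16, in f
  File "fit.py", line 4, in sil
    pts=np.array([proj(c,[p[0],p[1],z]) for z in(z0,z1) for p in poly])
                  ~~~~^^^^^^^^^^^^^^^^^
  File "h.py", line 7, in proj
    K,R,t=P(c);q=K@(R@np.array(p)+t);return q[:2]/q[2]
          ~^^^
  File "h.py", line 4, in P
    i=robot.camera_info(c);K=np.array([[i['fx'],0,i['cx']],[0,i['fy'],i['cy']],[0,0,1]]);R=cv2.Rodrigues(np.array(i['rvec']))[0]
ValueError: time passes only in moves, steps and waits
```

```bash
sed -i 's/^def P(c):/import functools\n@functools.cache\ndef P(c):/' h.py
cat > f1.py <<'E'
from fit import *
S=cv2.imread('pics/scene0.png')[:,:,::-1];T=cv2.imread('pics/top0.png')[:,:,::-1]
for n,us,ut,X in[('red',(329,287),(409,234),(.5083,-.027)),('mid',(366,270),(408,197),(.583,-.0273)),('far',(401,255),(406,162),(.658,-.028))]:
    r=10;D={}
    for c,im,o in(('scene',S,us),('top',T,ut)):
        p=crop(im,o,r);mx=p.max(2);D[c]=np.maximum(np.clip((150-mx)/60,0,1),np.clip((p[...,1]-p[...,2]-30)/40,0,1))
        D[c]*=(p[...,0]-p[...,1]<60)|(p[...,1]-p[...,2]>40)
    for cs in(['scene'],['top'],['scene','top']):
        def f(q):
            e=0
            for c in cs:
                s=sil(c,polyhex(X[0]+q[0],X[1]+q[1],q[2],q[3]),.014,.026,us if c=='scene' else ut,r)
                st=sil(c,polyhex(X[0]+q[0],X[1]+q[1],.0095,0),.026,.031,us if c=='scene' else ut,r)
                e+=((np.maximum(s,st)-D[c])**2).sum()
            return e
        g=differential_evolution(f,[(-.004,.004)]*2+[(.008,.03),(-.52,.52)],seed=1,maxiter=25,popsize=8)
        print(n,cs,g.x[:3].round(4),np.degrees(g.x[3]).round(1),round(g.fun,2))
for n,us,ut,X in[('small',(246,206),(298,272),(.4386,.1965))]:
    r=16
    p=crop(T,ut,r);D=np.clip((85-p.max(2))/25,0,1);D=np.maximum(D,np.clip((p.min(2)-110)/40,0,1))
    p2=crop(S,us,r);D2=np.clip((75-p2.max(2))/20,0,1)
    D2[6:9,13:18]=1
    cv2.imwrite('pics/D.png',cv2.resize(np.hstack([D,D2])*255,None,fx=10,fy=10,interpolation=0))
    for w in((1,0),(0,1),(1,1)):
        def f(q):
            P_=polyrect(X[0]+q[0],X[1]+q[1],q[2]);e=0
            if w[0]:e+=((sil('top',P_,.035,.063,ut,r)-D)**2).sum()
            if w[1]:e+=((sil('scene',P_,.035,.063,us,r)-D2)**2).sum()
            return e
        g=differential_evolution(f,[(-.006,.006)]*2+[(-.6,.6)],seed=1,maxiter=25,popsize=8)
        print(n,w,(g.x[:2]+X).round(4),np.degrees(g.x[2]).round(1),round(g.fun,2))
E
python3 f1.py
```

```text
red ['scene'] [-0.0006 -0.0003  0.0162] 14.6 3.73
red ['top'] [-0.0004  0.0008  0.0162] 15.3 3.3
red ['scene', 'top'] [-0.0004  0.0001  0.0161] 17.0 8.95
mid ['scene'] [-0.0004 -0.0007  0.0249] -24.5 5.65
mid ['top'] [0.0002 0.0004 0.0249] -19.5 4.59
mid ['scene', 'top'] [-0.0001 -0.0001  0.0248] -24.0 13.2
far ['scene'] [-0.0006 -0.0008  0.0204] -26.3 5.32
far ['top'] [0.0001 0.0005 0.0205] -20.3 2.56
far ['scene', 'top'] [-0.0002  0.0001  0.0205] -23.3 10.1
small (1, 0) [0.4382 0.1957] -4.6 31.78
small (0, 1) [0.4391 0.1968] -10.8 73.1
small (1, 1) [0.4385 0.1958] -9.6 108.99[ WARN:0@7.186] global loadsave.cpp:1063 imwrite_ Unsupported depth image for selected encoder is fallbacked to CV_8U.
```

```bash
cat > f2.py <<'E'
from fit import *
S=cv2.imread('pics/scene0.png');T=cv2.imread('pics/top0.png')
def draw(im,c,o,r,f,poly,zs):
    z=cv2.resize(im[o[1]-r:o[1]+r+1,o[0]-r:o[0]+r+1],None,fx=f,fy=f,interpolation=cv2.INTER_CUBIC)
    for zz,col in zs:
        q=(np.array([proj(c,[*p,zz]) for p in poly])-o+r+.5)*f
        cv2.polylines(z,[np.round(q*16).astype(np.int32)],True,col,1,shift=4)
    return z
L=[]
for th in(None,0,15):
    pl=polyhex(.508,-.027,.016,np.radians(th or 0));zs=[] if th is None else[(.014,(255,0,0)),(.026,(0,255,0))]
    L.append(np.vstack([draw(S,'scene',(329,287),8,15,pl,zs),draw(T,'top',(409,234),8,15,pl,zs)]))
cv2.imwrite('pics/n1.png',np.hstack(L))
L=[]
for th in(None,-6,-11):
    pl=polyrect(.4386,.1965,np.radians(th or 0));zs=[] if th is None else[(.035,(255,0,0)),(.063,(0,255,0))]
    L.append(np.vstack([draw(S,'scene',(246,206),16,8,pl,zs),draw(T,'top',(298,272),16,8,pl,zs)]))
cv2.imwrite('pics/n2.png',np.hstack(L))
E
python3 f2.py
```

```text
(no output)
```

View pics/n1.png

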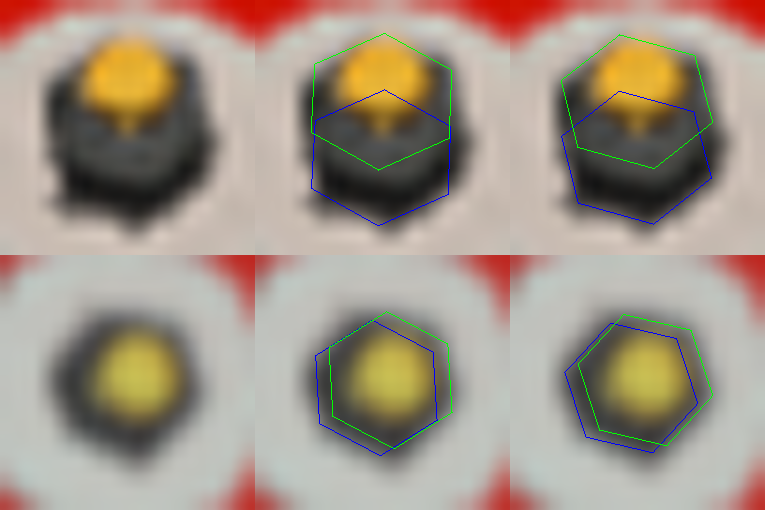

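View pics/n2.png

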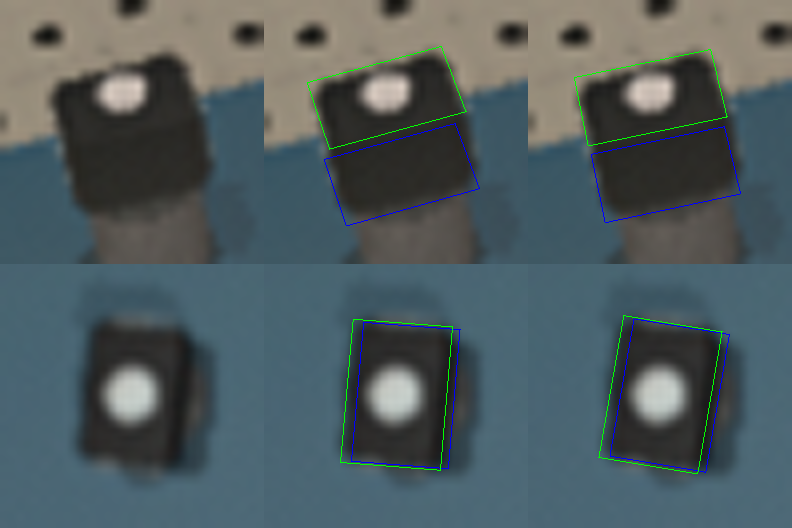

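```bash
cat > mv.py <<'E'
from h import *
import sys
def plan(target,az=None,rows=1):
    s=robot.read_state();R=np.array(s['tcp_rot']);d=np.array(target)-s['ee_pos'];l=R.T@d
    a=np.degrees(np.arctan2(R[1,0],R[0,0]))
    print('t',round(s['t'],2),'pos',np.round(s['ee_pos'],4),'az',a.round(2),'w',round(s['width'],4),'F',np.round(s['contact_force'],1),'z',R[:,2].round(4))
    print('travel total',(l/.5).round(4),'per row',(l/.5/rows).round(4),'min rows',np.abs(np.linalg.norm(l))/.0417)
    if az is not None: print('twist z total',round(-(az-a)/180,4),'per row',round(-(az-a)/180/rows,4),'min',abs(az-a)/7.16)
    # level correction: rotvec in tool frame bringing z to -z
    v=np.cross([0,0,1],R.T@[0,0,-1.]);print('level twist',(v/np.pi).round(5))
E
python3 - <<'E'
from mv import *
b=back('scene',(203,172),0);print('dev corner',b)
for z in(.1,.15,.2,.25,.3):print(z,proj('scene',[b[0],b[1],z]))
print('purple',back('top',(363,243),.06),'orange',back('top',(362,194),.06))
print('bystanders',back('top',(369,288),.01),back('top',(226,239),.015),back('top',(339,119),.05))
plan((.1675,.6013,.33));plan((.4387,.1963,.33),83,14)
E
```

```text
dev corner [0.39750397 0.39263484 0.        ]
0.1 [193.41701909 137.77831735]
0.15 [188.04776512 118.60423083]
0.2 [182.22881562  97.82424127]
0.25 [175.90120572  75.22777994]
0.3 [168.99519068  50.56578202]
purple [0.49000897 0.06964405 0.06      ] orange [0.58655937 0.06763225 0.06      ]
bystanders [0.40257647 0.05816673 0.01      ] [0.5096082  0.34689596 0.015     ] [0.7463379  0.10781336 0.05      ]
t 1.0 pos [0.1678 0.6021 0.2313] az 74.43 w 0.0852 F [ 0.6 -0.2  0.2] z [ 0.  0. -1.]
travel total [-1.600e-03 -1.000e-04 -1.973e-01] per row [-1.600e-03 -1.000e-04 -1.973e-01] min rows 2.366168979807634
level twist [ 1.e-05 -1.e-05  0.e+00]
t 1.0 pos [0.1678 0.6021 0.2313] az 74.43 w 0.0852 F [ 0.6 -0.2  0.2] z [ 0.  0. -1.]
travel total [-0.6363  0.7398 -0.1973] per row [-0.0454  0.0528 -0.0141] min rows 11.937447484580643
twist z total -0.0476 per row -0.0034 min 1.1971043047319054
level twist [ 1.e-05 -1.e-05  0.e+00]
```

```bash
python3 -m creep '[{"claw":0,"travel":[0,0,-0.066],"twist":[0,0,0]},{"claw":0,"travel":[0,0,-0.066],"twist":[0,0,0]},{"claw":0,"travel":[0,0,-0.066],"twist":[0,0,0]},{"claw":0,"travel":[-0.0454,0.0528,0],"twist":[0,0,0]},{"claw":0,"travel":[-0.0454,0.0528,0],"twist":[0,0,0]},{"claw":0,"travel":[-0.0454,0.0528,0],"twist":[0,0,0]},{"claw":0,"travel":[-0.0454,0.0528,0],"twist":[0,0,0]},{"claw":0,"travel":[-0.0454,0.0528,0],"twist":[0,0,0]},{"claw":0,"travel":[-0.0454,0.0528,0],"twist":[0,0,0]},{"claw":0,"travel":[-0.0454,0.0528,0],"twist":[0,0,0]}]'
python3 -c "
from mv import *
plan((.4387,.1963,.33),83,7)"
```

```text
t: 1.83
ee_pos: [0.3037, 0.398, 0.3305]
tcp_rot: [[0.268, 0.963, 0.001], [0.963, -0.268, 0.0], [0.001, 0.0, -1.0]]
contact_force: [0.5, 0.4, 0.4]
width: 0.0853
t 1.83 pos [0.3037 0.398  0.3305] az 74.45 w 0.0853 F [0.5 0.4 0.4] z [ 6.e-04  4.e-04 -1.e+00]
travel total [-0.3162  0.3682  0.001 ] per row [-0.0452  0.0526  0.0001] min rows 5.819557308410036
twist z total -0.0475 per row -0.0068 min 1.1939253057101225
level twist [ 0.00013 -0.00018  0.     ]
```

```bash
python3 -m creep '[{"claw":0,"travel":[-0.0452,0.0526,0],"twist":[0,0,0]},{"claw":0,"travel":[-0.0452,0.0526,0],"twist":[0,0,0]},{"claw":0,"travel":[-0.0452,0.0526,0],"twist":[0,0,0]},{"claw":0,"travel":[-0.0452,0.0526,0],"twist":[0,0,0]},{"claw":0,"travel":[-0.0452,0.0526,0],"twist":[0,0,0]},{"claw":0,"travel":[-0.0452,0.0526,0],"twist":[0,0,0]},{"claw":0,"travel":[-0.0452,0.0526,0.066],"twist":[0,0,0]},{"claw":0,"travel":[0,0,0.066],"twist":[0,0,-0.0238]},{"claw":0,"travel":[0,0,0.066],"twist":[0,0,-0.0237]},{"claw":0,"travel":[0,0,0.066],"twist":[0,0,0]}]'
python3 - <<'E'
from mv import *
plan((.4387,.1963,.098),83,1)
T=robot.capture('top');S=robot.capture('scene')
cv2.imwrite('pics/t2.png',np.hstack([cv2.resize(T[200:340,220:380,::-1],None,fx=2.5,fy=2.5,interpolation=2),cv2.resize(S[90:230,170:330,::-1],None,fx=2.5,fy=2.5,interpolation=2)]))
E
```

```text
t: 2.67
ee_pos: [0.4362, 0.2005, 0.2018]
tcp_rot: [[0.122, 0.993, 0.002], [0.993, -0.122, 0.001], [0.001, 0.002, -1.0]]
contact_force: [-0.3, 0.3, 0.6]
width: 0.0851
t 2.67 pos [0.4362 0.2005 0.2018] az 83.0 w 0.0851 F [-0.3  0.3  0.6] z [ 1.7e-03  6.0e-04 -1.0e+00]
travel total [-0.008   0.0057  0.2077] per row [-0.008   0.0057  0.2077] min rows 2.493158223627988
twist z total 0.0 per row 0.0 min 0.0003839179556669862
level twist [ 0.00052 -0.00026  0.     ]
```

View pics/t2.png

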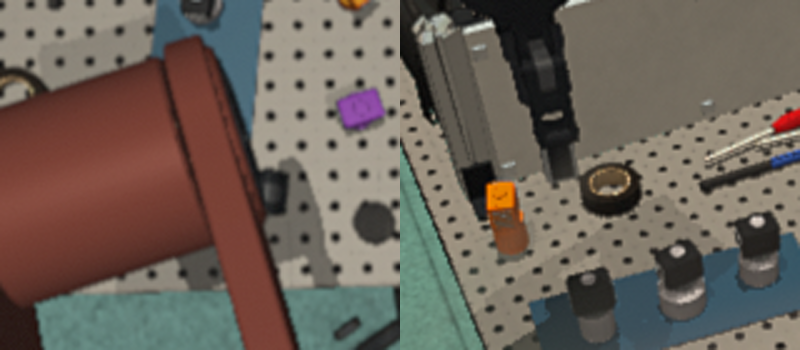

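```bash
python3 -m creep '[{"claw":0,"travel":[-0.008,0.0057,0.066],"twist":[0,0,0]},{"claw":0,"travel":[0,0,0.066],"twist":[0,0,0]},{"claw":0,"travel":[0,0,0.066],"twist":[0,0,0]},{"claw":0,"travel":[0,0,0],"twist":[0,0,0]},{"claw":0,"travel":[0,0,0],"twist":[0,0,0]},{"claw":0,"travel":[0,0,0],"twist":[0,0,0]}]'
python3 - <<'E'
from mv import *
plan((.4387,.1963,.036),83,1)
S=robot.capture('scene')
cv2.imwrite('pics/t3.png',cv2.resize(S[90:270,150:380,::-1],None,fx=3,fy=3,interpolation=2))
E
```

```text
t: 3.27
ee_pos: [0.44, 0.1978, 0.1065]
tcp_rot: [[0.122, 0.993, 0.004], [0.993, -0.122, 0.001], [0.002, 0.004, -1.0]]
contact_force: [-0.1, 0.6, 0.3]
width: 0.0856
t 3.27 pos [0.44   0.1978 0.1065] az 83.0 w 0.0856 F [-0.1  0.6  0.3] z [ 0.0041  0.0012 -1.    ]
travel total [-0.0035 -0.0028  0.1409] per row [-0.0035 -0.0028  0.1409] min rows 1.6902280043150226
twist z total -0.0 per row -0.0 min 0.0006193675943816523
level twist [ 0.00126 -0.00053  0.     ]
```

View pics/t3.png

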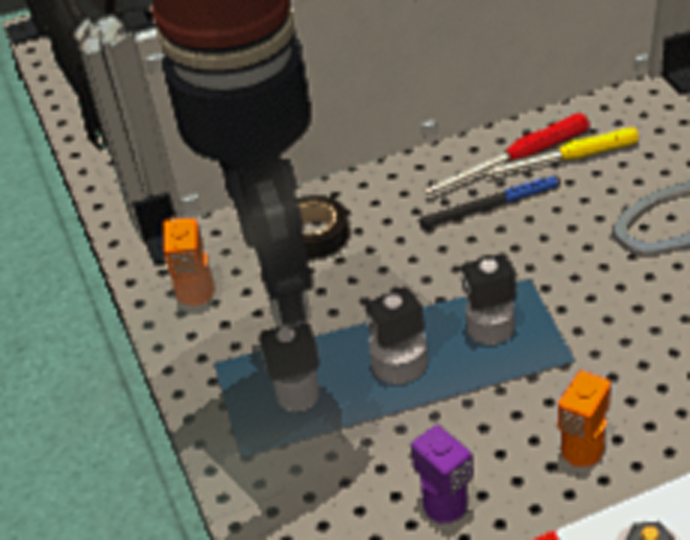

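```bash
python3 -m creep '[{"claw":0,"travel":[-0.0035,-0.0028,0.03],"twist":[0.0012,-0.0005,0]},{"claw":0,"travel":[0,0,0.04],"twist":[0,0,0]},{"claw":0,"travel":[0,0,0.04],"twist":[0,0,0]},{"claw":0,"travel":[0,0,0.028],"twist":[0,0,0]},{"claw":0,"travel":[0,0,0],"twist":[0,0,0]},{"claw":0,"travel":[0,0,0],"twist":[0,0,0]},{"claw":0,"travel":[0,0,0],"twist":[0,0,0]}]'
python3 - <<'E'
from mv import *
plan((.4387,.1963,.036),83,1)
S=robot.capture('scene')
cv2.imwrite('pics/t4.png',cv2.resize(S[90:270,150:380,::-1],None,fx=3,fy=3,interpolation=2))
E
```

```text
t: 3.9
ee_pos: [0.4383, 0.1961, 0.037]
tcp_rot: [[0.122, 0.993, 0.001], [0.993, -0.122, 0.0], [0.0, 0.0, -1.0]]
contact_force: [-1.0, 0.2, 0.6]
width: 0.0855
t 3.9 pos [0.4383 0.1961 0.037 ] az 82.99 w 0.0855 F [-1.   0.2  0.6] z [ 5.e-04  1.e-04 -1.e+00]
travel total [0.0005 0.0007 0.0021] per row [0.0005 0.0007 0.0021] min rows 0.026716484438968728
twist z total -0.0001 per row -0.0001 min 0.001702959810671859
level twist [ 1.6e-04 -6.0e-05  0.0e+00]
```

View pics/t4.png

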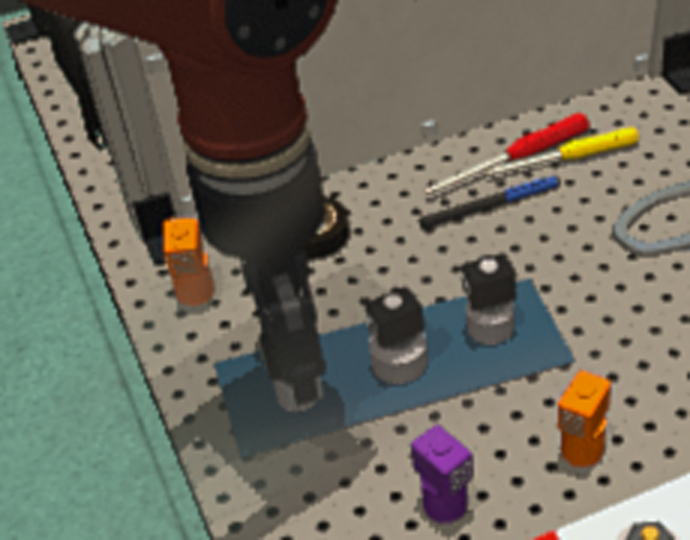

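```bash
python3 -m creep '[{"claw":1,"travel":[0,0,0],"twist":[0,0,0]},{"claw":1,"travel":[0,0,0],"twist":[0,0,0]},{"claw":1,"travel":[0,0,0],"twist":[0,0,0]},{"claw":1,"travel":[0,0,0],"twist":[0,0,0]},{"claw":1,"travel":[0,0,0],"twist":[0,0,0]},{"claw":1,"travel":[0,0,0],"twist":[0,0,0]},{"claw":1,"travel":[0,0,0],"twist":[0,0,0]},{"claw":1,"travel":[0,0,0],"twist":[0,0,0]},{"claw":1,"travel":[0,0,0],"twist":[0,0,0]},{"claw":1,"travel":[0,0,0],"twist":[0,0,0]}]'
python3 - <<'E'
from mv import *
plan((.4387,.1963,.036),83,1)
S=robot.capture('scene')
cv2.imwrite('pics/t5.png',cv2.resize(S[150:250,200:330,::-1],None,fx=5,fy=5,interpolation=2))
E
```

```text
t: 4.78
ee_pos: [0.4367, 0.1957, 0.0351]
tcp_rot: [[0.122, 0.992, -0.003], [0.992, -0.122, -0.0], [-0.001, -0.003, -1.0]]
contact_force: [0.2, 2.6, 6.2]
width: 0.0227
t 4.78 pos [0.4367 0.1957 0.0351] az 82.97 w 0.0227 F [0.2 2.6 6.2] z [-2.8e-03 -5.0e-04 -1.0e+00]
travel total [ 0.0017  0.0039 -0.0018] per row [ 0.0017  0.0039 -0.0018] min rows 0.05515231928157799
twist z total -0.0002 per row -0.0002 min 0.004213766605615945
level twist [-0.00087  0.00026  0.     ]
```

View pics/t5.png

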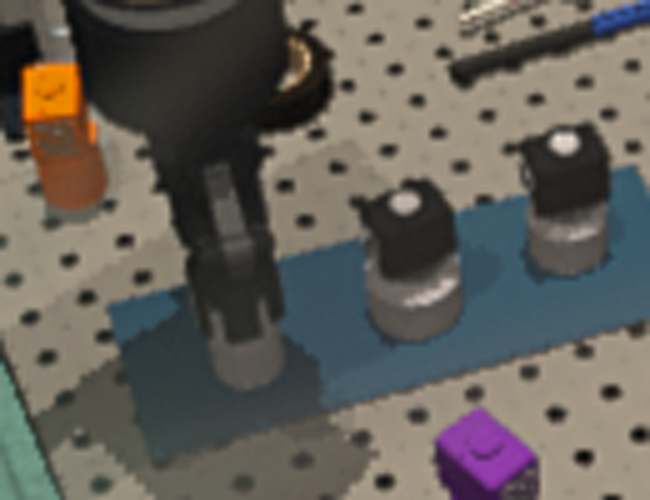

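```bash
python3 -m creep '[{"claw":1,"travel":[0,0,-0.03],"twist":[0,0,0]},{"claw":1,"travel":[0,0,-0.06],"twist":[0,0,0]},{"claw":1,"travel":[0,0,-0.06],"twist":[0,0,0]},{"claw":1,"travel":[0,0,-0.06],"twist":[0,0,0]},{"claw":1,"travel":[0,0,-0.03],"twist":[0,0,0]},{"claw":1,"travel":[0,0,0],"twist":[0,0,0]},{"claw":1,"travel":[0,0,0],"twist":[0,0,0]}]'
python3 - <<'E'
from mv import *
plan((.508,-.027,.155),83,8)
S=robot.capture('scene')
cv2.imwrite('pics/t6.png',cv2.resize(S[90:250,150:330,::-1],None,fx=4,fy=4,interpolation=2)[:600])
E
```

```text
t: 5.42
ee_pos: [0.4363, 0.1953, 0.1543]
tcp_rot: [[0.122, 0.992, -0.004], [0.992, -0.122, -0.001], [-0.002, -0.003, -1.0]]
contact_force: [0.3, -0.0, -1.4]
width: 0.0234
t 5.42 pos [0.4363 0.1953 0.1543] az 82.98 w 0.0234 F [ 0.3 -0.  -1.4] z [-0.0037 -0.0014 -1.    ]
travel total [-0.4237  0.1966 -0.0014] per row [-0.053   0.0246 -0.0002] min rows 5.600942343283954
twist z total -0.0001 per row -0.0 min 0.00293382961744972
level twist [-0.00111  0.00058  0.     ]
```

View pics/t6.png

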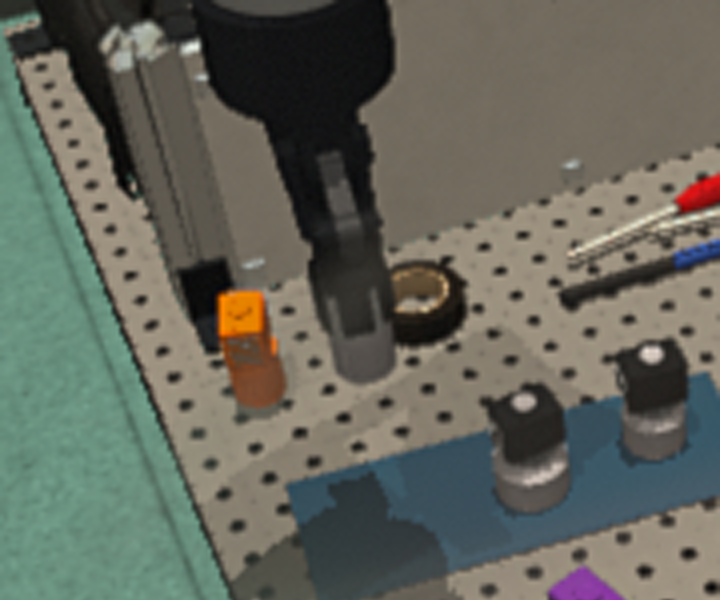

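```bash
python3 -m creep '[{"claw":1,"travel":[-0.03,0.014,0],"twist":[0,0,0]},{"claw":1,"travel":[-0.06,0.028,0],"twist":[0,0,0]},{"claw":1,"travel":[-0.065,0.03,0],"twist":[0,0,0]},{"claw":1,"travel":[-0.065,0.03,0],"twist":[0,0,0]},{"claw":1,"travel":[-0.065,0.03,0],"twist":[0,0,0]},{"claw":1,"travel":[-0.065,0.03,0],"twist":[0,0,0]},{"claw":1,"travel":[-0.05,0.024,0],"twist":[0,0,0]},{"claw":1,"travel":[-0.024,0.011,0],"twist":[0,0,0]},{"claw":1,"travel":[0,0,0],"twist":[0,0,-0.03]},{"claw":1,"travel":[0,0,0],"twist":[0,0,-0.03]}]'
python3 -m creep '[{"claw":1,"travel":[0,0,0],"twist":[0,0,-0.03]},{"claw":1,"travel":[0,0,0],"twist":[0,0,-0.03]},{"claw":1,"travel":[0,0,0],"twist":[0,0,0]},{"claw":1,"travel":[0,0,0],"twist":[0,0,0]},{"claw":1,"travel":[0,0,0],"twist":[0,0,0]}]'
python3 - <<'E'
from mv import *
plan((.508,-.027,.1),105,1)
S=robot.capture('scene');T=robot.capture('top')
cv2.imwrite('pics/t7s.png',S[:,:,::-1]);cv2.imwrite('pics/t7t.png',T[:,:,::-1])
cv2.imwrite('pics/t7.png',np.hstack([cv2.resize(T[160:300,330:490,::-1],None,fx=2.5,fy=2.5,interpolation=2),cv2.resize(S[180:320,250:410,::-1],None,fx=2.5,fy=2.5,interpolation=2)]))
E
```

```text
t: 6.3
ee_pos: [0.5066, -0.0274, 0.1518]
tcp_rot: [[-0.068, 0.998, -0.009], [0.998, 0.068, 0.0], [0.001, -0.009, -1.0]]
contact_force: [-0.0, -0.7, -0.7]
width: 0.0232
t: 6.72
ee_pos: [0.5073, -0.0264, 0.1532]
tcp_rot: [[-0.25, 0.968, -0.007], [0.968, 0.25, -0.0], [0.001, -0.006, -1.0]]
contact_force: [0.6, 0.2, -1.0]
width: 0.0234
t 6.72 pos [ 0.5073 -0.0264  0.1532] az 104.49 w 0.0234 F [ 0.6  0.2 -1. ] z [-6.5e-03 -5.0e-04 -1.0e+00]
travel total [-0.0016  0.0017  0.1064] per row [-0.0016  0.0017  0.1064] min rows 1.2758875008740413
twist z total -0.0029 per row -0.0029 min 0.07177979494352578
level twist [-0.00205 -0.00038  0.     ]
```

View pics/t7.png

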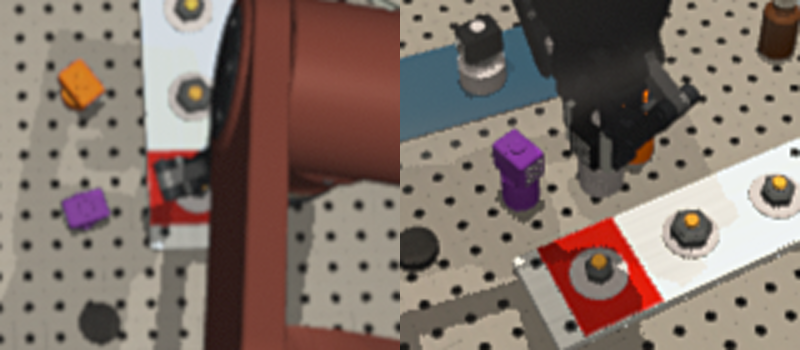

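```bash
python3 -c "
from mv import *
plan((.506,-.0277,.082),105.3,4)"
python3 -m creep '[{"claw":1,"travel":[-0.001,-0.003,0.03],"twist":[-0.002,-0.0004,-0.004]},{"claw":1,"travel":[0,0,0.04],"twist":[0,0,0]},{"claw":1,"travel":[0,0,0.04],"twist":[0,0,0]},{"claw":1,"travel":[0,0,0.03],"twist":[0,0,0]},{"claw":1,"travel":[0,0,0],"twist":[0,0,0]},{"claw":1,"travel":[0,0,0],"twist":[0,0,0]},{"claw":1,"travel":[0,0,0],"twist":[0,0,0]},{"claw":1,"travel":[0,0,0],"twist":[0,0,0]}]'
python3 - <<'E'
from mv import *
plan((.506,-.0277,.082),105.3,1)
S=robot.capture('scene')
cv2.imwrite('pics/t8s.png',S[:,:,::-1])
cv2.imwrite('pics/t8.png',cv2.resize(S[220:310,280:390,::-1],None,fx=6.5,fy=6.5,interpolation=2))
E
```

```text
t 6.82 pos [ 0.5079 -0.0266  0.1539] az 104.53 w 0.0233 F [ 0.5 -0.5 -0.3] z [-5.1e-03 -8.0e-04 -1.0e+00]
travel total [-0.0012 -0.0034  0.1438] per row [-0.0003 -0.0009  0.036 ] min rows 1.7249489108972165
twist z total -0.0043 per row -0.0011 min 0.1079206300008092
level twist [-0.00165 -0.00016  0.     ]
t: 7.48
ee_pos: [0.5085, -0.0281, 0.0861]
tcp_rot: [[-0.264, 0.965, 0.005], [0.965, 0.264, -0.001], [-0.003, 0.005, -1.0]]
contact_force: [0.7, -0.4, -1.1]
width: 0.0235
t 7.48 pos [ 0.5085 -0.0281  0.0861] az 105.29 w 0.0235 F [ 0.7 -0.4 -1.1] z [ 0.0054 -0.0013 -1.    ]
travel total [ 0.0021 -0.0046  0.0082] per row [ 0.0021 -0.0046  0.0082] min rows 0.11550691693954951
twist z total -0.0001 per row -0.0001 min 0.0018926802597051629
level twist [ 0.00155  0.00085 -0.     ]
```

View pics/t8.png

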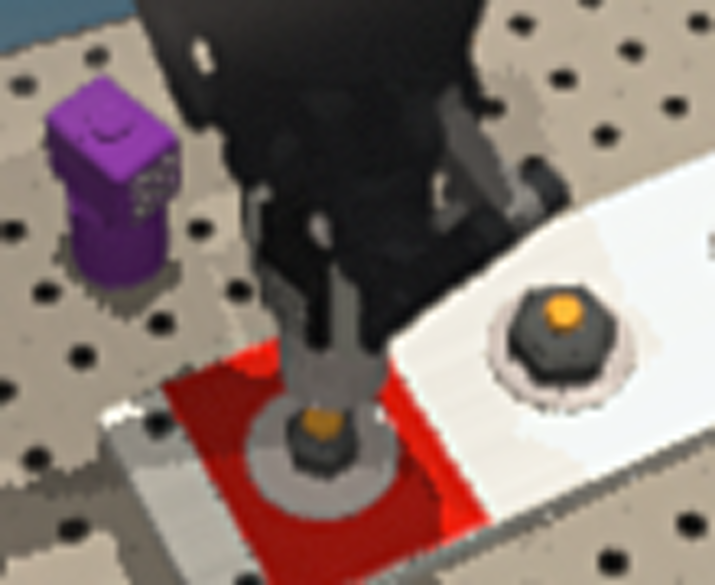

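```bash
python3 -m creep '[{"claw":1,"travel":[0,0,0],"twist":[0.001,0.0005,0]},{"claw":1,"travel":[0,0,0],"twist":[0,0,0]},{"claw":1,"travel":[0,0,0],"twist":[0,0,0]},{"claw":1,"travel":[0,0,0],"twist":[0,0,0]},{"claw":1,"travel":[0,0,0],"twist":[0,0,0]},{"claw":1,"travel":[0,0,0],"twist":[0,0,0]},{"claw":1,"travel":[0,0,0],"twist":[0,0,0]},{"claw":1,"travel":[0,0,0],"twist":[0,0,0]}]'
cat > f3.py <<'E'
from fit import *
from mv import plan
import sys
plan((.506,-.0277,.082),105.3,1)
s=robot.read_state();S=robot.capture('scene');tag=sys.argv[1]
cv2.imwrite(f'pics/{tag}s.png',S[:,:,::-1])
off=float(sys.argv[2]) if len(sys.argv)>2 else .032
zm=s['ee_pos'][2]-off
a=np.linspace(0,2*np.pi,60)
L=[];o=(335,275);r=20;f=9
for dx,dy in((0,0),(.0022,.0005)):
    X=np.array(s['ee_pos'][:2])+[dx,dy]
    z=cv2.resize(S[o[1]-r:o[1]+r+1,o[0]-r:o[0]+r+1,::-1],None,fx=f,fy=f,interpolation=2)
    for zz in(zm,zm+.015,zm+.03):
        q=(np.array([proj('scene',[X[0]+.01465*np.cos(t),X[1]+.01465*np.sin(t),zz]) for t in a])-o+r+.5)*f
        cv2.polylines(z,[np.round(q*16).astype(np.int32)],True,(0,255,0),1,shift=4)
    L.append(z)
z=cv2.resize(S[o[1]-r:o[1]+r+1,o[0]-r:o[0]+r+1,::-1],None,fx=f,fy=f,interpolation=2)
cv2.imwrite(f'pics/{tag}.png',np.hstack(L)); cv2.imwrite(f'pics/{tag}r.png',z)
E
python3 f3.py t9
```

```text
t: 8.2
ee_pos: [0.507, -0.0278, 0.0845]
tcp_rot: [[-0.264, 0.965, -0.001], [0.965, 0.264, -0.0], [0.0, -0.001, -1.0]]
contact_force: [0.0, 0.0, -0.7]
width: 0.0227
t 8.2 pos [ 0.507  -0.0278  0.0845] az 105.3 w 0.0227 F [ 0.   0.  -0.7] z [-0.0011 -0.     -1.    ]
travel total [ 0.0008 -0.0019  0.005 ] per row [ 0.0008 -0.0019  0.005 ] min rows 0.06444497451123805
twist z total 0.0 per row 0.0 min 9.838065681391179e-05
level twist [-3.5e-04 -9.0e-05  0.0e+00]
```

View pics/t9.png

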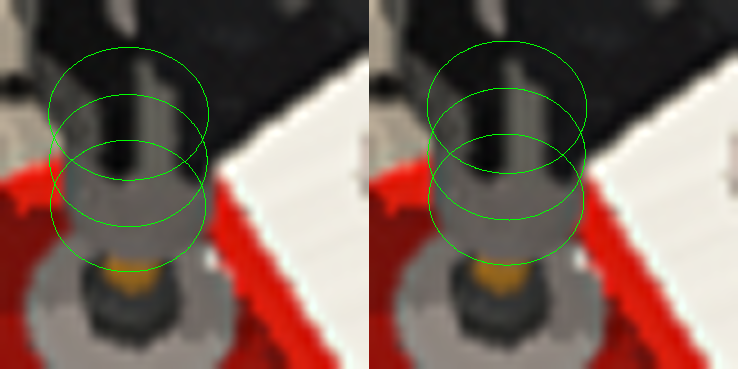

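```bash
python3 - <<'E'
from fit import *
p0=np.array([.5092,-.0273,.0525])
a=np.linspace(0,2*np.pi,361)
def feat(p):
    q=np.array([proj('scene',[p[0]+.01465*np.cos(t),p[1]+.01465*np.sin(t),p[2]]) for t in a]);return np.array([(q[:,0].min()+q[:,0].max())/2,q[:,1].max()])
print(feat(p0));
for i in range(3):
    d=np.zeros(3);d[i]=.001;print(i,(feat(p0+d)-feat(p0)).round(3))
E
python3 - <<'E'
import cv2
S=cv2.imread('pics/t9s.png')
for y in range(274,286):print(y,[tuple(int(v) for v in S[y,x][::-1]) for x in (319,320,321,322,323)],'|',[tuple(int(v) for v in S[y,x][::-1]) for x in range(335,341)])
print([ [int(v) for v in S[y,326][::-1]] for y in range(276,290)])
print([ [int(v) for v in S[y,334][::-1]] for y in range(276,290)])
E
```

```text
[329.67140821 283.88705111]
0 [ 0.52  -0.234]
1 [-0.274 -0.455]
2 [ 0.003 -0.33 ]
274 [(235, 33, 18), (226, 22, 5), (210, 36, 26), (88, 75, 72), (79, 83, 79)] | [(43, 40, 39), (25, 25, 26), (37, 35, 35), (106, 81, 75), (217, 165, 153), (249, 244, 228)]
275 [(218, 27, 8), (219, 26, 8), (209, 39, 30), (89, 76, 74), (80, 84, 81)] | [(80, 76, 73), (59, 56, 55), (66, 65, 62), (108, 72, 68), (197, 76, 67), (234, 164, 150)]
276 [(217, 28, 12), (221, 28, 11), (210, 39, 30), (90, 76, 74), (86, 88, 86)] | [(97, 90, 86), (95, 90, 86), (88, 88, 84), (109, 74, 72), (196, 35, 27), (224, 111, 100)]
277 [(200, 25, 9), (204, 26, 11), (194, 37, 28), (92, 72, 70), (90, 90, 87)] | [(95, 90, 85), (93, 89, 85), (85, 86, 83), (116, 74, 71), (217, 25, 15), (220, 63, 54)]
278 [(118, 18, 12), (121, 16, 11), (121, 24, 19), (95, 54, 50), (90, 89, 85)] | [(94, 88, 84), (89, 88, 84), (85, 86, 83), (123, 74, 70), (217, 27, 15), (214, 20, 9)]
279 [(113, 16, 13), (114, 13, 8), (114, 14, 9), (107, 42, 38), (90, 81, 78)] | [(94, 89, 85), (88, 86, 82), (93, 82, 78), (152, 63, 57), (217, 27, 15), (214, 17, 1)]
280 [(117
[... 775 characters left out ...]
97)] | [(113, 106, 101), (114, 107, 102), (134, 128, 121), (198, 184, 174), (197, 117, 108), (219, 65, 57)]
285 [(115, 111, 106), (115, 112, 107), (113, 107, 101), (115, 108, 103), (107, 100, 96)] | [(114, 107, 101), (112, 106, 101), (112, 106, 101), (119, 116, 110), (135, 112, 105), (198, 111, 102)]
[[97, 91, 88], [99, 94, 89], [101, 94, 90], [100, 94, 90], [100, 94, 90], [100, 93, 90], [92, 87, 84], [74, 65, 57], [87, 67, 40], [82, 64, 42], [56, 50, 42], [46, 46, 46], [54, 54, 53], [58, 59, 56]]
[[98, 92, 87], [98, 92, 87], [96, 91, 86], [96, 91, 85], [94, 88, 84], [92, 87, 83], [96, 90, 86], [100, 94, 90], [82, 79, 76], [78, 75, 73], [61, 59, 57], [55, 54, 52], [50, 49, 47], [50, 49, 46]]
```

View pics/t9r.png

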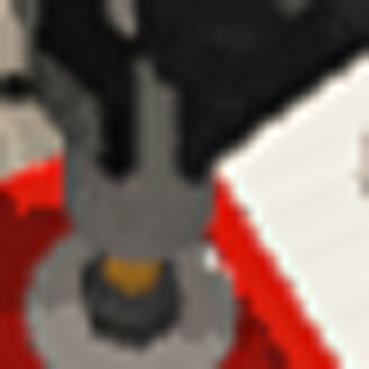

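```bash
python3 -c "
from mv import *
plan((.5055,-.0282,.060),105.3,1)"
python3 -m creep '[{"claw":1,"travel":[0,-0.003,0.015],"twist":[0,0,0]},{"claw":1,"travel":[0,0,0.018],"twist":[0,0,0]},{"claw":1,"travel":[0,0,0.015],"twist":[0,0,0]},{"claw":1,"travel":[0,0,0],"twist":[0,0,0]},{"claw":1,"travel":[0,0,0],"twist":[0,0,0]},{"claw":1,"travel":[0,0,0],"twist":[0,0,0]},{"claw":1,"travel":[0,0,0],"twist":[0,0,0]},{"claw":1,"travel":[0,0,0],"twist":[0,0,0]},{"claw":1,"travel":[0,0,0],"twist":[0,0,0]},{"claw":1,"travel":[0,0,0],"twist":[0,0,0]}]'
python3 f3.py t10
```

```text
t 8.25 pos [ 0.5071 -0.0279  0.0845] az 105.3 w 0.0232 F [-0.3 -0.3 -1.9] z [-0.001  0.    -1.   ]
travel total [ 0.0001 -0.0031  0.049 ] per row [ 0.0001 -0.0031  0.049 ] min rows 0.5890696496194185
twist z total -0.0 per row -0.0 min 0.0006433607672022549
level twist [-3.2e-04 -9.0e-05  0.0e+00]
t: 9.08
ee_pos: [0.5059, -0.0283, 0.0609]
tcp_rot: [[-0.264, 0.965, -0.0], [0.965, 0.264, -0.0], [-0.0, -0.0, -1.0]]
contact_force: [-0.3, -0.6, -1.0]
width: 0.023
t 9.08 pos [ 0.5059 -0.0283  0.0609] az 105.3 w 0.023 F [-0.3 -0.6 -1. ] z [-3.e-04 -2.e-04 -1.e+00]
travel total [ 0.0011  0.0005 -0.0422] per row [ 0.0011  0.0005 -0.0422] min rows 0.5066878373254071
twist z total 0.0 per row 0.0 min 2.3785211337435077e-05
level twist [-1.1e-04  2.0e-05  0.0e+00]
```

View pics/t10.png

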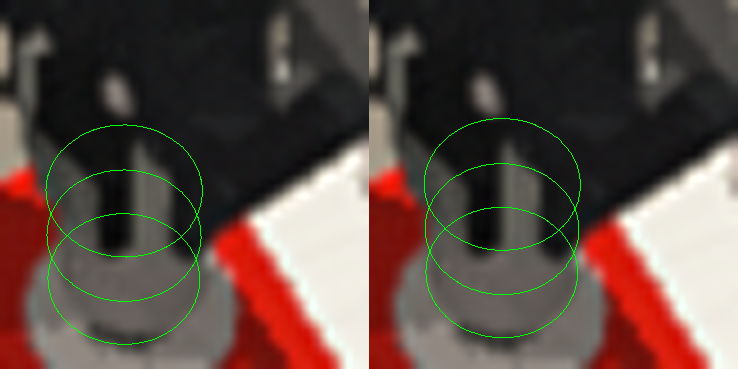

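```bash
python3 - <<'E'
import cv2,numpy as np
S=cv2.imread('pics/t10s.png')
g=S.astype(int).sum(2)//3
print('cols',list(range(316,344)))
for y in range(279,300):print(y,list(g[y,316:344]))
z=cv2.resize(S[270:300,310:350],None,fx=18,fy=18,interpolation=cv2.INTER_NEAREST);cv2.imwrite('pics/t10n.png',np.clip(z.astype(int)*2,0,255).astype(np.uint8))
E
```

```text
cols [316, 317, 318, 319, 320, 321, 322, 323, 324, 325, 326, 327, 328, 329, 330, 331, 332, 333, 334, 335, 336, 337, 338, 339, 340, 341, 342, 343]
279 [np.int64(50), np.int64(48), np.int64(50), np.int64(48), np.int64(54), np.int64(62), np.int64(69), np.int64(69), np.int64(79), np.int64(55), np.int64(17), np.int64(12), np.int64(12), np.int64(40), np.int64(93), np.int64(93), np.int64(90), np.int64(71), np.int64(26), np.int64(21), np.int64(26), np.int64(24), np.int64(22), np.int64(26), np.int64(36), np.int64(57), np.int64(136), np.int64(239)]
280 [np.int64(50), np.int64(48), np.int64(50), np.int64(47), np.int64(51), np.int64(64), np.int64(79), np.int64(77), np.int64(74), np.int64(62), np.int64(16), np.int64(10), np.int64(13), np.int64(40), np.int64(92), np.int64(93), np.int64(90), np.int64(73), np.int64(25), np.int64(20), np.int64(27), np.int64(22), np.int64(28), np.int64(48), np.int64(63), np.int64(75), np.int64(115), np.int64(188)]
281 [np.int64(50), np.int64(47), np.int64(48), np.int64(47), np.int64(53), np.int64(70), np.int64(80), np.int64(85), np.int64(81), np.int64(67), np.int64(18
[... 6871 characters left out ...]
(88), np.int64(119), np.int64(129), np.int64(130), np.int64(132), np.int64(136), np.int64(134), np.int64(136), np.int64(136), np.int64(133), np.int64(129), np.int64(119), np.int64(97), np.int64(73), np.int64(59), np.int64(59), np.int64(59), np.int64(62), np.int64(61), np.int64(64), np.int64(61)]
299 [np.int64(73), np.int64(57), np.int64(62), np.int64(61), np.int64(59), np.int64(58), np.int64(57), np.int64(62), np.int64(73), np.int64(82), np.int64(103), np.int64(106), np.int64(118), np.int64(116), np.int64(119), np.int64(118), np.int64(101), np.int64(78), np.int64(77), np.int64(65), np.int64(57), np.int64(58), np.int64(60), np.int64(61), np.int64(61), np.int64(62), np.int64(61), np.int64(58)]
```

View pics/t10n.png

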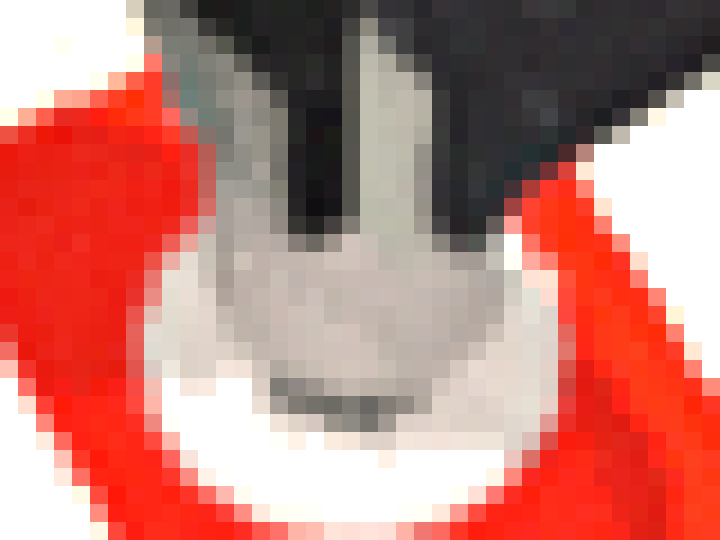

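```bash
python3 - <<'E'
from fit import *
a=np.linspace(0,2*np.pi,361)
def feat(p,r):
    q=np.array([proj('scene',[p[0]+r*np.cos(t),p[1]+r*np.sin(t),p[2]]) for t in a]);return np.r_[q[:,0].min(),q[:,0].max(),q[:,0].min()/2+q[:,0].max()/2,q[:,1].max()].round(2)
print('washer',feat((.5081,-.0274,.014),.021))
for z in(.027,.029,.031):print(z,feat((.5081,-.0274,z),.01465))
E
```

```text
washer [317.14 340.96 329.05 299.62]
0.027 [320.66 337.49 329.07 292.38]
0.029 [320.65 337.51 329.08 291.75]
0.031 [320.64 337.53 329.08 291.12]
```

```bash
python3 -m creep '[{"claw":1,"travel":[0.0004,-0.0016,0],"twist":[0,0,0]},{"claw":1,"travel":[0,0,0.003],"twist":[0,0,0]},{"claw":1,"travel":[0,0,0.003],"twist":[0,0,0]},{"claw":1,"travel":[0,0,0.003],"twist":[0,0,0]},{"claw":1,"travel":[0,0,0.003],"twist":[0,0,0]},{"claw":1,"travel":[0,0,0],"twist":[0,0,0]},{"claw":1,"travel":[0,0,0],"twist":[0,0,0]},{"claw":1,"travel":[0,0,0],"twist":[0,0,0]}]'
```

```text
t: 9.8
ee_pos: [0.5051, -0.0281, 0.0548]
tcp_rot: [[-0.264, 0.965, -0.0], [0.965, 0.264, 0.0], [0.0, -0.0, -1.0]]
contact_force: [-0.5, 1.7, 1.6]
width: 0.0231
```

```bash
python3 -m creep '[{"claw":1,"travel":[0,0,0.004],"twist":[0,0,0]},{"claw":1,"travel":[0,0,0.004],"twist":[0,0,0]},{"claw":1,"travel":[0,0,0],"twist":[0,0,0]},{"claw":1,"travel":[0,0,0],"twist":[0,0,0]},{"claw":1,"travel":[0,0,0],"twist":[0,0,0]}]'
```

```text
t: 10.22
ee_pos: [0.5055, -0.0279, 0.0504]
tcp_rot: [[-0.263, 0.965, 0.001], [0.965, 0.263, 0.001], [0.0, 0.001, -1.0]]
contact_force: [4.4, 4.0, -2.5]
width: 0.0231
```

```bash
python3 -m creep '[{"claw":1,"travel":[0.0006,0.001,0.003],"twist":[0,0,0]},{"claw":1,"travel":[0,0,0.003],"twist":[0,0,0]},{"claw":1,"travel":[0,0,0.003],"twist":[0,0,0]},{"claw":1,"travel":[0,0,0],"twist":[0,0,0]},{"claw":1,"travel":[0,0,0],"twist":[0,0,0]},{"claw":1,"travel":[0,0,0],"twist":[0,0,0]}]'
python3 f3.py t11
```

```text
t: 10.72
ee_pos: [0.5056, -0.0278, 0.0462]
tcp_rot: [[-0.264, 0.965, -0.0], [0.965, 0.264, 0.0], [0.0, -0.0, -1.0]]
contact_force: [3.4, 3.0, 0.1]
width: 0.0234
t 10.72 pos [ 0.5056 -0.0278  0.0462] az 105.29 w 0.0234 F [3.4 3.  0.1] z [-0.  0. -1.]
travel total [ 0.      0.0009 -0.0717] per row [ 0.      0.0009 -0.0717] min rows 0.8594368842318301
twist z total -0.0 per row -0.0 min 0.0010597499865756632
level twist [-1.e-05 -0.e+00  0.e+00]
```

View pics/t11r.png

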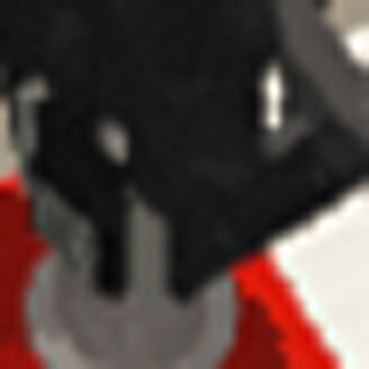

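```bash
python3 -m creep '[{"claw":1,"travel":[0.0003,0.0005,0.003],"twist":[0,0,0]},{"claw":1,"travel":[0,0,0.002],"twist":[0,0,0]},{"claw":1,"travel":[0,0,0],"twist":[0,0,0]},{"claw":1,"travel":[0,0,0],"twist":[0,0,0]},{"claw":1,"travel":[0,0,0],"twist":[0,0,0]},{"claw":1,"travel":[0,0,0],"twist":[0,0,0]}]'
```

```text
t: 11.27
ee_pos: [0.5058, -0.0278, 0.0461]
tcp_rot: [[-0.264, 0.964, -0.002], [0.964, 0.264, -0.0], [0.0, -0.002, -1.0]]
contact_force: [-3.9, 3.4, 17.1]
width: 0.0235
```

```bash
python3 -m creep '[{"claw":1,"travel":[0,0,0],"twist":[0,0,0]},{"claw":1,"travel":[0,0,0],"twist":[0,0,0]},{"claw":1,"travel":[0,0,0],"twist":[0,0,0]},{"claw":1,"travel":[0,0,0],"twist":[0,0,0]},{"claw":1,"travel":[0,0,0],"twist":[0,0,0]},{"claw":1,"travel":[0,0,0],"twist":[0,0,0]}]'
python3 - <<'E'
from fit import *
S=robot.capture('scene');cv2.imwrite('pics/t12s.png',S[:,:,::-1])
a=np.linspace(0,2*np.pi,60)
o=(330,287);r=19;f=15;L=[]
for d in(0,1):
    z=cv2.resize(S[o[1]-r:o[1]+r+1,o[0]-r:o[0]+r+1,::-1],None,fx=f,fy=f,interpolation=2)
    z=np.clip(z.astype(int)*3//2,0,255).astype(np.uint8)
    if d:
      for zz,R in((.014,.01465),(.0165,.01465),(.014,.021)):
        q=(np.array([proj('scene',[.5081+R*np.cos(t),-.0274+R*np.sin(t),zz]) for t in a])-o+r+.5)*f
        cv2.polylines(z,[np.round(q*16).astype(np.int32)],True,(0,255,0) if zz<.015 else(255,255,0),1,shift=4)
    L.append(z[:,90:480])
cv2.imwrite('pics/t12.png',np.hstack(L))
T=robot.capture('top');cv2.imwrite('pics/t12f.png',S[:,:,::-1])
E
```

```text
t: 11.77
ee_pos: [0.5058, -0.0278, 0.0461]
tcp_rot: [[-0.264, 0.964, -0.002], [0.964, 0.264, -0.0], [0.0, -0.002, -1.0]]
contact_force: [-4.3, 4.1, 16.1]
width: 0.0229
```

View pics/t12.png

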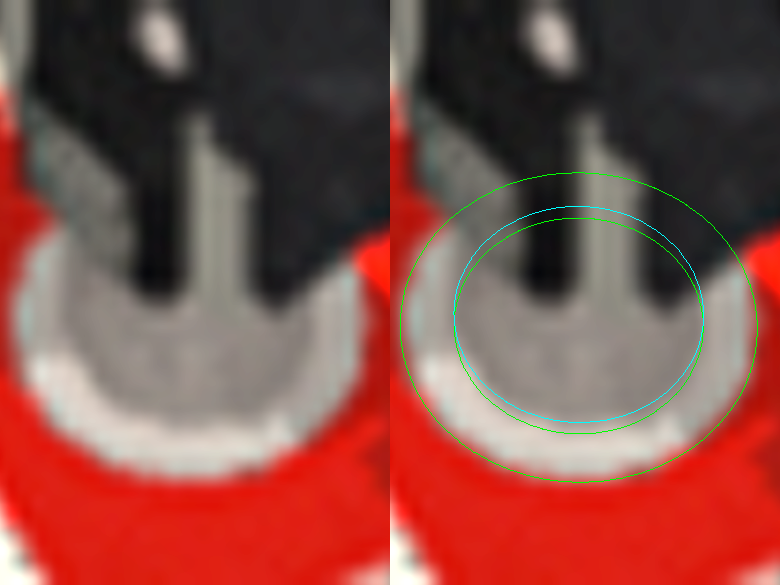

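View pics/t12f.png

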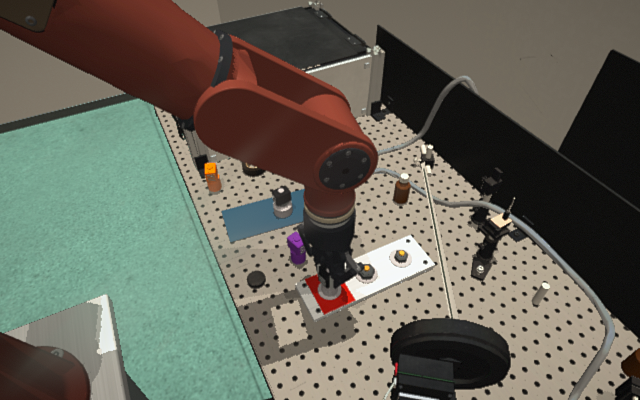

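```bash
python3 -m creep '[{"claw":1,"travel":[0,0,0.002],"twist":[0,0,0]},{"claw":1,"travel":[0,0,0.001],"twist":[0,0,0]},{"claw":1,"travel":[0.0005,0.001,0],"twist":[0,0,0]},{"claw":1,"travel":[0,0,0],"twist":[0,0,0.01]},{"claw":1,"travel":[0,0,0],"twist":[0,0,0]},{"claw":1,"travel":[0,0,0],"twist":[0,0,0]},{"claw":1,"travel":[0,0,0],"twist":[0,0,0]},{"claw":1,"travel":[0,0,0],"twist":[0,0,0]}]'
python3 -c "
from rig import robot
s=robot.read_state();print(s['ee_pos'],s['contact_force'],s['moment'])"
```

```text
t: 12.53
ee_pos: [0.5061, -0.0277, 0.0461]
tcp_rot: [[-0.235, 0.972, -0.003], [0.972, 0.235, -0.001], [0.0, -0.003, -1.0]]
contact_force: [-7.6, 4.4, 26.2]
width: 0.0233
[ 0.50613208 -0.02767684  0.04606472] [-7.61048215  4.44815865 26.24140404] [0.72606292 1.40232179 0.15969721]
```

```bash
python3 -m creep '[{"claw":1,"travel":[-0.0005,-0.001,-0.001],"twist":[0,0,-0.01]},{"claw":1,"travel":[0,0,0],"twist":[0,0,0]},{"claw":1,"travel":[0,0,0],"twist":[0,0,0]},{"claw":1,"travel":[0,0,0],"twist":[0,0,0]},{"claw":1,"travel":[0,0,0],"twist":[0,0,0]},{"claw":1,"travel":[0,0,0],"twist":[0,0,0]}]'
python3 -c "
from rig import robot
print(robot.job_done())"
```

```text
t: 13.03
ee_pos: [0.5063, -0.0277, 0.046]
tcp_rot: [[-0.264, 0.965, -0.001], [0.965, 0.264, -0.0], [0.0, -0.001, -1.0]]
contact_force: [-4.1, 5.0, 21.5]
width: 0.0228
the job is handed in; nothing more can be done
None
```

The small socket is on the red-end nut, fully down as far as I can tell and still gripped, and the job is handed in at about 13 s. No verdict was returned.

**Choosing the socket:** In both camera views the red-end nut measured about 16 mm across flats, against roughly 20.5 and 25 mm for the other two. That made it the small socket's nut. I turned the socket about 22° to match the nut, which sits about 15° round. I never gripped the medium or large socket.

**Last checks:**
- **Seating:** The socket slid about 12 mm past the nut top with no more than about 4 N of side or vertical force. It then stopped hard with the tool at 46.1 mm, where the washer should be, and did not move when I pressed up to 26 N. At hand-in it was holding about 21 N down.
- **Grip:** The jaws read about 23 mm on the 24 mm grip block, and tool tilt was about 0.001 rad.
- **Bystanders:** In the last full picture, the bottle and lens cap were where they started and the large socket was upright. The medium socket and most of the tape roll were hidden behind the arm, but nothing was moved near them.

**Disagreements:**
- **Height:** The final picture puts the socket mouth up to 1 mm higher than the force stop suggests, which is within measuring error and inside the 2.5 mm limit.
- **Position:** The tool reads about 2 mm off the nut centre, because I gripped the socket about 2 mm off along the pads.
- **Side force:** About 5 N of side force remained at the end.

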